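# Open the tight jar of spare fuses

### The arm

A 7-joint arm with a two-finger parallel gripper is mounted at the origin on the work surface. World frame = base frame: x ahead of the robot, y to its left, z up, the work surface at z = 0. Lengths are in mm, angles in rad, forces in N, time in s.
With the tool pointing down it reaches from about 425 to 825 mm from the base axis. Payload 3.6 kg.
Tool frame: the origin (TCP) lies on the centre line of the jaws, within the pads' length; the fingertips stand 25 mm ahead of it and the grasp point (between the pads) lies 6 mm ahead of it (env.finger_overhang is the distance from the TCP to the fingertips, in mm); z points along the fingers, y is the line along which they close (so a half turn about z gives the same grasp; the last joint's range is limited). The gripper opens to 85 mm and grips with 20 to 120 N. Pads are 22 mm wide; open, the fingers measure 114 mm over their backs; the gripper's body (76 mm by 85 mm) begins 54 mm behind the grasp point. The pads swing forward as they close: fully open they stand 13 mm farther back than shut.
Start: joints at [1.24, 0.615, -0.013, 1.423, 0.008, 1.103, -0.04], TCP at [195.078, -620.008, 256.297] pointing down, gripper open.
Joint ranges: [-3.12, 3.12], [-0.3, 2.06], [-1.34, 1.32], [0.26, 2.42], [-1.36, 4.5], [0.01, 1.98], [-2.84, 2.84]. Speed limits (rad/s): [2.79, 2.79, 3.14, 3.14, 3.14, 3.14, 3.14].

### API

Orientations are given as a rotation vector (axis times angle).
In Python, from rig import env gives the robot as it stands. The module is installed in compiled form; this text tells all that it offers.
- The arm moves only by the tool servo_tool, never from a script. Its argument "targets" is a list of rows, each a list of 3 entries, a list of its own where there are three numbers: the shift along the tool's x, y, z in cm, then the turn, a rotation vector about the tool's x, y, z in degrees, then the opening, from 0 (shut) to 1 (fully open). In form: [[[tx, ty, tz], [ax, ay, az], hand], ...]. A call has 1 to 8 rows; each row shifts and turns the commanded pose from where the row before left it, along the tool's axes as they then stand; what a row does not reach is not made up. A row lasts 1/8 s, in which the tool goes at most 62.5 mm and 10.7 degrees, less where a joint would pass 70% of its speed; a pose out of reach is approached as far as the arm can. A call is refused whole if a number of a shift passes 6.25 or a number of a turn 10.7, either way. A call with a gripper value outside its range is refused whole. The fingers move at their own pace and stop on an object; "squeeze" is the grip in N (left out, the last holds). Time passes only in rows, so rows that do not move let the fingers close. It gives the time, the measured TCP pose, the force, the opening and the grip force at its end, in the units of the state.
- env.read_state(): the state, without advancing time (a new reading comes with each control period).
- env.grab_frame(name): name is "scene" or "top"; returns (picture, depth): 400x640x3 uint8, red, green, blue; 400x640 float32, mm along the optical axis (not along the pixel's ray), 0 where there is no reading.
- env.camera_model(name): a dict with "fx", "fy", "cx", "cy" (pixels), "k1" (the pictures are not rectified: a ray, as slopes to the right and down, at radius r is drawn at 1 + k1 r^2 times it, then the intrinsics apply), "cam_to_world" (4x4, takes a point from camera to world coordinates). Camera axes: x right, y down, z forward; pixel columns grow to the right and rows downward; lengths in mm; the calibration is good to about 2 mm. A picture is of the moment at which its call begins. camera_model takes no time and is no camera call.
- env.job_done(): hands the job in; it is judged then, once.
The state is a dict: "time": time; "joints": joint angles; "joint_velocities": joint speeds; "joint_torque": joint torques, N m; "position": TCP position; "ee_rot": TCP orientation; "wrist_force": force on the tool from outside, world axes, zero at the start; "torque": the same for the moment, N m; "gripper_width": finger opening in mm; "gripper_force": force on a finger pad.
Only numpy, scipy, OpenCV 4.12 (cv2) and the standard library are available. Lean on these libraries where they do the work, as an engineer would, in place of code of your own. Each camera call takes 0.05 s, during which the arm holds its last target. There are 200 camera calls.

### The job

The spare fuses are in the square glass jar braced in the wooden block: take the white ceramic ceiling rose off its lid and set it down gently, upright and wholly on the black rubber mat. Then unscrew the tight metal cap anticlockwise until its thread lets go, without pulling the jar up out of its block, and lift the cap straight up. Finish still holding the cap in the gripper, level, clear of the jar and about 2 to 4 cm above its mouth; leave everything else on the shelf alone.

Things in the scene. Friction and masses are not known exactly. Their poses are not given: they have to be found in the camera images.
- block: Fixed wooden block, 100 x 100 x 40 mm high, with a square pocket 66 mm wide and 30 mm deep (its floor 10 mm above the shelf) that braces the jar against turning. Origin: centre of its underside; z up.
- jar: Loose square glass jar, about 0.45 kg, 64 x 64 mm, flat shoulder 66 mm above its underside, standing in the block's pocket with 1 mm play all round (it turns about 0.03 rad before it is braced). Round neck 40 mm across. Lifting the cap before it is unscrewed lifts the jar too. Origin: centre of its underside; z up along the neck axis.
- mouth (a point): Centre of the jar's mouth, 94 mm above the jar's underside, ringed by a springy rubber seal that may push the freed cap up a little. Hidden under the cap at the start.
- cap: Round ribbed aluminium screw cap, 60 mm across, 24 mm tall, 60 g, tight (0.3 to 0.7 N m at first). Origin: centre of its lower edge (8 mm above the jar's shoulder at the start); z up. Coarse thread: turned anticlockwise seen from above by 0.85 to 1.2 rad in the jar it rises 2 mm and is free to lift straight off; past about 2.3 rad it meets the next thread start. Clockwise it meets a stop.
- rose: White glazed ceramic ceiling rose, about 0.18 kg, standing on the cap and overhanging it, so that the cap cannot be gripped until it is gone: a disc 70 mm across and 12 mm tall, coning in to a boss 28 to 30 mm across between heights 24 and 42 mm (the top), by which it can be gripped. Origin: centre of its underside; z up.
- mat: Flat black rubber mat, 130 x 130 mm, 3 mm thick, fixed on the shelf; the set-down place. Origin: centre of its underside; x and y along its edges.
- pliers: Bystander: chrome pliers, 180 mm long, 13 mm high, lying along its x. Origin: at mid-length on its underside.
- fuse_holder: Bystander: black fuse holder, 70 x 26 x 31 mm. Origin: centre of its underside.
- bulb: Bystander: clear filament bulb upright in a white lampholder, 72 mm across its foot, 124 mm tall. Origin: centre of its underside.
- tape: Bystander: roll of black tape lying flat, 60 mm across, 19 mm high. Origin: centre of its underside.
- screwdriver: Bystander: screwdriver 200 mm long, lying along its x. Origin: on its underside.
- carton: Bystander: small cardboard carton, 70 x 50 x 50 mm. Origin: centre of its underside.
Mind the look-alikes: they are no part of the job. There is more than one size of the rose; the one meant has the size given above.

How it is judged (in metres and radians):
On the way, in this order (a step that is already met when the one before it is completed fails the run):
1. the ceiling rose stands upright on the mat, released, the cap still on the jar (x of rose in the frame of mat between -0.035 and 0.035 m and y of rose in the frame of mat between -0.035 and 0.035 m and height (world z) of rose below 0.007 m and angle between rose's own z axis and vertical below 0.1 rad and contact force between rose and the fingers below 0.1 N and z of cap in the frame of jar below 0.085 m), for 0.2 s.
2. the cap is free of the thread and held above the mouth, the jar still down in its block (z of cap in the frame of jar above 0.097 m and contact force between cap and the fingers above 2 N and contact force between cap and jar below 0.1 N and z of jar in the frame of block below 0.015 m and angle between jar's own z axis and vertical below 0.1 rad), for 0.2 s.
At the end, for the whole second after the job is handed in: Gripper holds the cap still, level within 0.25 rad, off the jar, its edge 3 to 55 mm above the mouth, within 20 mm of the jar axis; jar in its block (raised under 5 mm, tilt under 0.1 rad); rose upright, released, centre within 35 mm of the mat centre along each edge (all of step 2 and x of rose in the frame of mat between -0.035 and 0.035 m and y of rose in the frame of mat between -0.035 and 0.035 m and height (world z) of rose below 0.007 m and angle between rose's own z axis and vertical below 0.1 rad and contact force between rose and the fingers below 0.1 N and z of cap in the frame of jar below 0.149 m and horizontal distance between cap and jar below 0.02 m and angle between cap's own z axis and vertical below 0.25 rad and linear speed of cap below 0.03 m/s); the arm keeps its last pose, push and grip.
It fails at once if the jar is pulled up out of its block by more than 10 mm (z of jar in the frame of block above 0.02 m).
It fails at once if the ceiling rose is banged down on the mat or the block (over 60 N) (contact force between rose and mat above 60 N or contact force between rose and block above 60 N).
It fails at once if the ceiling rose is dropped (falls free of the fingers at over 0.5 m/s) (linear speed of rose above 0.5 m/s and contact force between rose and the fingers below 0.05 N).
It fails at once if the ceiling rose is tipped over (angle between rose's own z axis and vertical above 0.7 rad).
It fails at once if a bystander is shifted by more than 30 mm (distance of any of pliers, fuse_holder, bulb, tape, screwdriver, carton from where it was at the start of the episode above 0.03 m).
It also fails if it takes over 59 s, if anything falls off the work surface, if the arm or the gripper's body presses on something with over 40 N, if the wrist force passes 120 N, or if a joint passes its speed limit or range.

## Working session

There is one attempt and no reset: what is moved stays moved. The work goes in short steps, Python scripts to look and compute and a tool call to move; the robot and the scene stay as the last step left them, time stands still between calls to the robot, and variables do not carry over. Pictures are saved under pics/ and viewed, at most 10 in all, crops included, and the job is handed in when it is done.

Besides the shell and the picture viewer there is one more tool, called after "Call:" as name(argument=value, ...), one argument or row to a line, values as JSON. servo_tool: Moves the arm, as the interface text tells. Its arguments: {"type":"object","properties":{"targets":{"type":"array"},"squeeze":{"type":"number"}},"required":["targets"]}

```bash
mkdir -p pics; cat > h.py <<'E'
import numpy as np, cv2
from rig import env
def look(n,f):
    p,d=env.grab_frame(n); cv2.imwrite(f'pics/{f}.png',p[:,:,::-1]); np.save(f'pics/{f}.npy',d); return p,d
def pts(n,d):
    m=env.camera_model(n); v,u=np.mgrid[0:400,0:640]
    K=np.array([[m['fx'],0,m['cx']],[0,m['fy'],m['cy']],[0,0,1.]])
    q=cv2.undistortPoints(np.stack([u.ravel(),v.ravel()],1).astype(float)[:,None],K,np.array([m['k1'],0,0,0.]))[:,0].reshape(400,640,2)
    P=np.dstack([q[...,0]*d,q[...,1]*d,d]); T=np.array(m['cam_to_world']); W=P@T[:3,:3].T+T[:3,3]; W[d==0]=np.nan
    return W
E
python3 - <<'E'
from h import *
for n in('top','scene'): look(n,n+'0'); print(env.camera_model(n))
print(env.read_state(),env.finger_overhang)
a=cv2.imread('pics/top0.png');cv2.imwrite('pics/top0.png',a)
E
```

```text
{'fx': 432.3396376574332, 'fy': 432.3396376574332, 'cx': 317.9988470889649, 'cy': 192.43168718037828, 'k1': -0.018233444513944073, 'cam_to_world': array([[-1.60891366e-02, -9.81754670e-01,  1.89470072e-01,
         4.06243175e+02],
       [-9.99748024e-01,  1.28290782e-02, -1.84201921e-02,
         1.05497418e+02],
       [ 1.56533833e-02, -1.89718695e-01, -9.81713700e-01,
         1.07584937e+03],
       [ 0.00000000e+00,  0.00000000e+00,  0.00000000e+00,
         1.00000000e+00]])}
{'fx': 372.69735068873, 'fy': 372.69735068873, 'cx': 320.95501468219334, 'cy': 202.05724200944474, 'k1': -0.006123050262114875, 'cam_to_world': array([[ 4.90494175e-01,  5.34046233e-01, -6.88629135e-01,
         1.13180412e+03],
       [ 8.71160505e-01, -3.20662452e-01,  3.71826526e-01,
        -1.93456574e+02],
       [-2.22449519e-02, -7.82285250e-01, -6.22523051e-01,
         6.04017794e+02],
       [ 0.00000000e+00,  0.00000000e+00,  0.00000000e+00,
         1.00000000e+00]])}
{'time': 0.1, 'joints': array([ 1.23949062,  0.61584796, -0.01262428,  1.42476224,  0.00810106,
        1.10339472, -0.04037101]), 'joint_velocities': array([ 0.00165505, -0.00309452, -0.00033116, -0.00475594, -0.00012578,
       -0.00058025,  0.00126345]), 'joint_torque': array([ 1.61079246e-03, -4.70382571e+01,  2.60396367e-01, -1.71571487e+01,
        1.01041835e-02,  5.88251438e-03, -1.79566996e-05]), 'position': array([ 194.89419349, -619.42580825,  255.22954873]), 'ee_rot': array([-3.10285106e+00, -4.76739981e-01,  6.04251111e-04]), 'wrist_force': array([ 0.37508097, -0.51208376,  0.19357599]), 'torque': array([-0.01210367, -0.03031689, -0.03972396]), 'gripper_force': 0.0, 'gripper_width': 85.8987506582702} 25.0
```

View pics/top0.png

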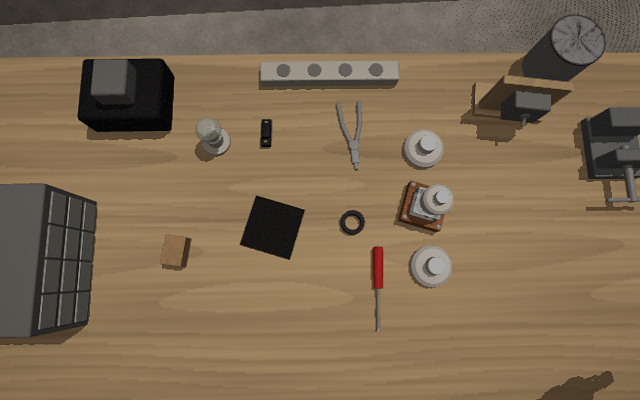

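View pics/scene0.png

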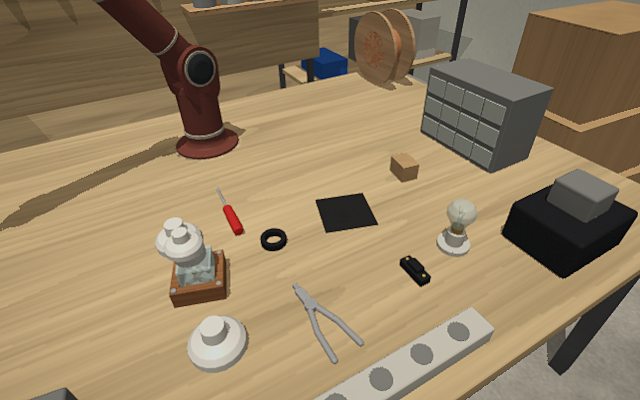

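The top view shows three white roses: one on the jar at (437,200), and two larger-looking ones standing on the shelf at (423,148) and (431,266). The one on the jar fits, and I'll check its size. The mat is at (273,227), and the block at (424,206) is turned by a small angle.

```bash
python3 - <<'E'
from h import *
d=np.load('pics/top0.npy'); W=pts('top',d); img=cv2.imread('pics/top0.png')
def mec(mask,n):
    P=W[mask][:,:2].astype(np.float32); c,r=cv2.minEnclosingCircle(P); print(n,len(P),np.round(c,1),'r',round(r,1),'z',np.nanpercentile(W[mask][:,2],[2,50,98]).round(1))
V,U=np.mgrid[0:400,0:640]; sc=img.min(2)
# roses by height layers
for n,(u,v) in dict(jar=(437,200),A=(423,148),B=(431,266)).items():
    near=(abs(U-u)<28)&(abs(V-v)<28)&(W[...,2]>3); z=W[...,2]
    top=np.nanpercentile(z[near],99.5)
    print(n,'top',top)
    mec(near&(z>top-4),'boss'); mec(near&(z<top-24)&(z>top-45),'disc')
# per-row heights for jar
for v,u in[(191,437),(200,437),(207,437),(200,428),(200,448),(188,437),(212,437)]: print(v,u,W[v,u].round(1))
def rect(mask,n):
    k=cv2.morphologyEx(mask.astype(np.uint8),cv2.MORPH_OPEN,np.ones((3,3))).astype(bool)
    r=cv2.minAreaRect(W[k][:,:2].astype(np.float32)); print(n,k.sum(),r,np.nanmedian(W[k][:,2]),np.nanmean(W[k],0))
rect((abs(U-273)<40)&(abs(V-227)<40)&(img.max(2)<45),'mat')
rect((abs(U-420)<40)&(abs(V-206)<40)&(W[...,2]>32)&(W[...,2]<48),'blocktop')
rect((abs(U-352)<18)&(abs(V-222)<18)&(W[...,2]>10),'tape')
def up(f,x,y,w,h,s): return cv2.resize(cv2.imread(f'pics/{f}.png')[y:y+h,x:x+w],None,fx=s,fy=s,interpolation=cv2.INTER_CUBIC)
a=up('top0',380,120,90,170,3); b=up('scene0',130,190,150,170,3)
cv2.imwrite('pics/crop1.png',np.hstack([a,b]))
E
```

```text
jar top 152.31176647722143
boss 116 [ 572.1 -182.8] r 14.3 z [148.5 150.6 153.2]
disc 328 [ 572.3 -181.9] r 35.2 z [111.5 124.2 128.1]
A top 64.04743771213623
boss 128 [ 724.  -184.6] r 20.6 z [60.1 61.6 64.8]
disc 836 [ 723.2 -184.9] r 50.4 z [19.5 28.6 36.6]
B top 63.700223455167716
boss 160 [ 425.6 -186.1] r 20.3 z [59.8 61.6 64.1]
disc 1006 [ 425.3 -185.1] r 50.2 z [19.5 28.8 36.1]
191 437 [ 588.8 -179.6  128.7]
200 437 [ 564.7 -171.8  150. ]
207 437 [ 552.2 -176.5  130.7]
200 428 [ 568.3 -157.5  130.4]
200 448 [ 567.4 -201.9  132.1]
188 437 [ 595.7 -180.1  128.5]
212 437 [ 541.8 -177.5  124.7]
mat 2625 ((528.22216796875, 200.44444274902344), (125.45869445800781, 129.40396118164062), 71.07179260253906) 2.7809039281771675 [527.79094216 200.87666047   2.78971289]
blocktop 680 ((571.953857421875, -173.4503173828125), (101.04239654541016, 101.77072143554688), 73.42311096191406) 40.142628592730944 [ 560.30837482 -155.13715583   40.09901013]
tape 278 ((536.438232421875, 4.136457443237305), (57.25850296020508, 57.62971496582031), 88.13557434082031) 18.563296715398337 [535.68619176   4.08978153  18.53942097]
```

View pics/crop1.png

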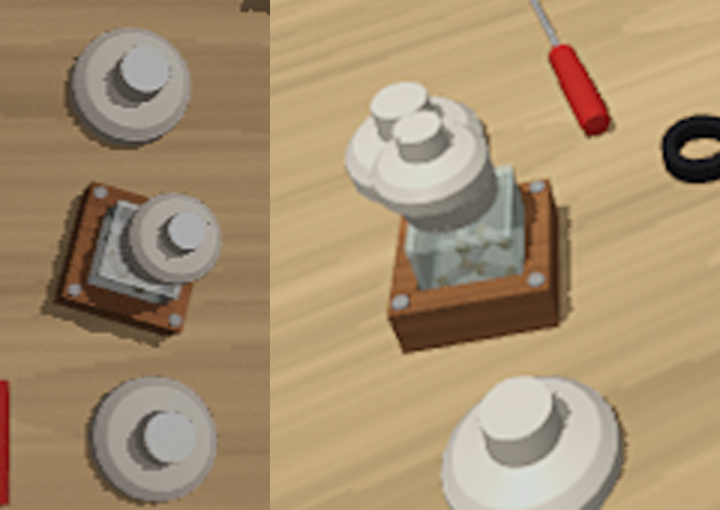

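The enlarged crop confirms it. The jar rose at (437,200) has a 70 mm disc (r 35) and a 28 mm boss. The other two, at (423,148) and (431,266), are 100 mm across and are decoys. The fixed tool orientation suits this job, because it leaves room to turn anticlockwise.

```bash
cat >> h.py <<'E'
from scipy.spatial.transform import Rotation as Ro
def delta(t,p=None):
    s=env.read_state(); R=Ro.from_rotvec(s['ee_rot']).as_matrix(); p=s['position'] if p is None else np.array(p,float)
    print('t',round(s['time'],2),'pos',s['position'].round(1),'j',s['joints'].round(2),'F',s['wrist_force'].round(1),'w',round(s['gripper_width'],1),'gf',round(s['gripper_force'],1),'z',R[:,2].round(3))
    print('delta cm',(R.T@(np.array(t,float)-p)/10).round(2)); return R
E
python3 -c "
from h import *
delta([572,-182.4,200]); print(delta([528,200.5,200],[572,-182.4,200]))"
```

```text
t 0.1 pos [ 194.9 -619.4  255.2] j [ 1.24  0.62 -0.01  1.42  0.01  1.1  -0.04] F [ 0.4 -0.5  0.2] w 85.9 gf 0.0 z [-0.001  0.002 -1.   ]
delta cm [ 49.09 -30.35   5.59]
t 0.1 pos [ 194.9 -619.4  255.2] j [ 1.24  0.62 -0.01  1.42  0.01  1.1  -0.04] F [ 0.4 -0.5  0.2] w 85.9 gf 0.0 z [-0.001  0.002 -1.   ]
delta cm [  7.3  -37.84   0.09]
[[ 9.53874815e-01  3.00203760e-01 -7.34435419e-04]
 [ 3.00204658e-01 -9.53872173e-01  2.24512989e-03]
 [-2.65610732e-05 -2.36205379e-03 -9.99997210e-01]]
```

Call:
servo_tool(
  targets=[
    [[2,-1.2,0],[0,0,0],1],
    [[4,-2.5,0],[0,0,0],1],
    [[4,-2.5,0],[0,0,0],1],
    [[4,-2.5,0],[0,0,0],1],
    [[4,-2.5,0],[0,0,0],1],
    [[4,-2.5,0],[0,0,0],1],
    [[4,-2.5,0],[0,0,0],1],
    [[4,-2.5,0],[0,0,0],1],
  ],
  squeeze=40,
)

```text
time: 1.1
position: [426.5, -348.2, 256.4]
ee_rot: [-3.104, -0.48, -0.001]
wrist_force: [0.9, -0.6, 0.4]
gripper_width: 85.5
gripper_force: 0.0
```

Call:
servo_tool(
  targets=[
    [[4,-2.5,0],[0,0,0],1],
    [[4,-2.5,0],[0,0,0],1],
    [[4,-2.5,0.5],[0,0,0],1],
    [[4,-2.5,1],[0,0,0],1],
    [[2,-1,1],[0,0,0],1],
    [[1,0,1],[0,0,0],1],
    [[0,0,1],[0,0,0],1],
    [[0,0,0],[0,0,0],1],
  ],
)

```text
time: 2.1
position: [571.4, -191.8, 210.1]
ee_rot: [3.106, 0.471, -0.006]
wrist_force: [0.1, 0.0, -0.3]
gripper_width: 85.4
gripper_force: 0.0
```

```bash
python3 -c "
from h import *
delta([572,-182.4,158])"
```

```text
t 2.1 pos [ 571.4 -191.8  210.1] j [ 0.32  0.59 -0.06  1.62  0.04  0.93 -1.02] F [ 0.1  0.  -0.3] w 85.4 gf 0.0 z [-0.003 -0.001 -1.   ]
delta cm [ 0.35 -0.88  5.21]
```

Call:
servo_tool(
  targets=[
    [[0.35,-0.9,1],[0,0,0],1],
    [[0,0,1.2],[0,0,0],0.7],
    [[0,0,1.2],[0,0,0],0.55],
    [[0,0,1],[0,0,0],0.5],
    [[0,0,0.8],[0,0,0],0.5],
    [[0,0,0],[0,0,0],0.5],
  ],
)

```text
time: 2.85
position: [573.6, -180.0, 158.5]
ee_rot: [-3.105, -0.477, 0.002]
wrist_force: [0.1, 0.0, 0.1]
gripper_width: 42.6
gripper_force: 0.0
```

```bash
python3 - <<'E'
from h import *
delta([572,-182.4,158])
p,d=look('scene','s1')
cv2.imwrite('pics/s1c.png',cv2.resize(p[150:310,110:270,::-1],None,fx=3.5,fy=3.5))
E
```

```text
t 2.85 pos [ 573.6 -180.   158.5] j [ 0.3   0.65 -0.06  1.68  0.05  0.82 -1.04] F [0.1 0.  0.1] w 42.6 gf 0.0 z [-0.002  0.    -1.   ]
delta cm [-0.22  0.18  0.05]
```

View pics/s1c.png

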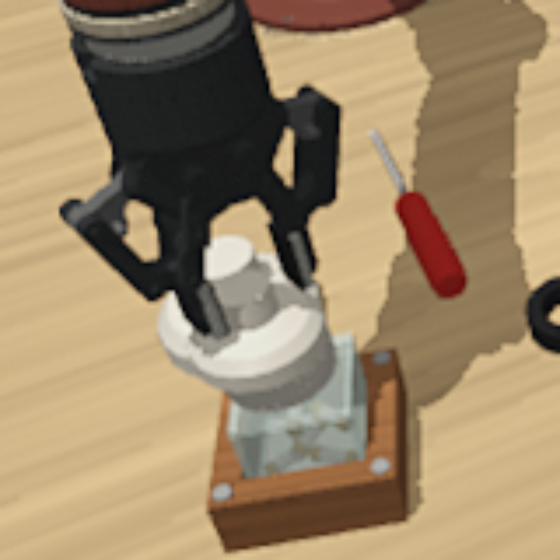

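The fingers straddle the boss of the jar rose (around (250,300) in the crop), and the tips are just above the cone. I'll nudge it 2 mm and close.

Call:
servo_tool(
  targets=[
    [[-0.2,0.2,0],[0,0,0],0.5],
    [[0,0,0],[0,0,0],0.4],
    [[0,0,0],[0,0,0],0.35],
    [[0,0,0],[0,0,0],0.2],
    [[0,0,0],[0,0,0],0.1],
    [[0,0,0],[0,0,0],0.1],
  ],
  squeeze=35,
)

```text
time: 3.65
position: [573.1, -183.3, 160.0]
ee_rot: [3.104, 0.476, 0.002]
wrist_force: [-0.3, -3.0, 5.3]
gripper_width: 27.6
gripper_force: 34.6
```

Call:
servo_tool(
  targets=[
    [[0,0,-0.2],[0,0,0],0.1],
    [[0,0,-0.5],[0,0,0],0.1],
    [[0,0,-0.8],[0,0,0],0.1],
    [[0,0,0],[0,0,0],0.1],
  ],
)

```text
time: 4.15
position: [573.2, -182.3, 175.0]
ee_rot: [3.105, 0.477, 0.002]
wrist_force: [-0.2, -0.7, -0.9]
gripper_width: 27.8
gripper_force: 34.4
```

```bash
python3 - <<'E'
from h import *
delta([528,200.5,190])
p,d=look('top','t2'); d0=np.load('pics/top0.npy')
cv2.imwrite('pics/t2c.png',cv2.resize(np.vstack([p[160:250,380:480,::-1]]),None,fx=4,fy=4))
E
```

```text
t 4.15 pos [ 573.2 -182.3  175. ] j [ 0.31  0.62 -0.06  1.67  0.05  0.85 -1.04] F [-0.2 -0.7 -0.9] w 27.8 gf 34.4 z [ 0.001 -0.    -1.   ]
delta cm [  7.2  -37.87  -1.5 ]
```

View pics/t2c.png

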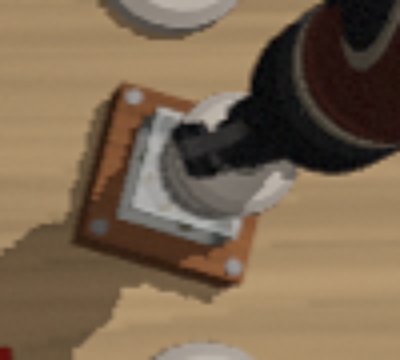

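The rose is lifted about 15 mm in the gripper, at (225,150) in the crop. I'll carry it to the mat.

Call:
servo_tool(
  targets=[
    [[0.2,-0.8,-0.8],[0,0,0],0.1],
    [[0.4,-2,-0.7],[0,0,0],0.1],
    [[0.6,-3,0],[0,0,0],0.1],
    [[0.6,-3,0],[0,0,0],0.1],
    [[0.6,-3,0],[0,0,0],0.1],
    [[0.6,-3,0],[0,0,0],0.1],
    [[0.6,-3,0],[0,0,0],0.1],
    [[0.6,-3,0],[0,0,0],0.1],
  ],
)

```text
time: 5.2
position: [549.6, 31.7, 190.0]
ee_rot: [-3.103, -0.48, -0.001]
wrist_force: [1.2, 0.2, -0.8]
gripper_width: 27.8
gripper_force: 34.5
```

Call:
servo_tool(
  targets=[
    [[0.6,-3,0],[0,0,0],0.1],
    [[0.6,-3,0],[0,0,0],0.1],
    [[0.6,-3,0],[0,0,0],0.1],
    [[0.6,-3,0.5],[0,0,0],0.1],
    [[0.6,-3,1],[0,0,0],0.1],
    [[0.4,-1.5,1.5],[0,0,0],0.1],
    [[0,-0.5,2],[0,0,0],0.1],
    [[0,0,2],[0,0,0],0.1],
  ],
)

```text
time: 6.2
position: [531.1, 201.7, 118.5]
ee_rot: [-3.105, -0.479, 0.001]
wrist_force: [-0.0, -0.3, -1.5]
gripper_width: 27.3
gripper_force: 34.5
```

Call:
servo_tool(
  targets=[
    [[0,0,1],[0,0,0],0.1],
    [[0,0,1],[0,0,0],0.1],
    [[0,0,0],[0,0,0],0.1],
    [[0,0,0],[0,0,0],0.1],
  ],
)

```text
time: 6.7
position: [532.2, 200.9, 99.9]
ee_rot: [-3.105, -0.477, -0.002]
wrist_force: [-0.3, 0.8, -2.1]
gripper_width: 27.4
gripper_force: 34.5
```

```bash
python3 - <<'E'
from h import *
delta([528,200.5,55])
E
```

```text
t 6.7 pos [532.2 200.9  99.9] j [-0.37  0.69 -0.04  1.82  0.05  0.63 -1.71] F [-0.3  0.8 -2.1] w 27.4 gf 34.5 z [ 0.001  0.    -1.   ]
delta cm [-0.42 -0.08  4.49]
```

Call:
servo_tool(
  targets=[
    [[-0.4,0,1],[0,0,0],0.1],
    [[0,0,1],[0,0,0],0.1],
    [[0,0,1],[0,0,0],0.1],
    [[0,0,0.7],[0,0,0],0.1],
    [[0,0,0.3],[0,0,0],0.1],
    [[0,0,0.1],[0,0,0],0.1],
    [[0,0,0],[0,0,0],0.1],
  ],
)

```text
time: 7.58
position: [528.1, 199.8, 58.5]
ee_rot: [-3.105, -0.477, -0.001]
wrist_force: [0.1, 0.3, -1.5]
gripper_width: 27.8
gripper_force: 34.5
```

Call:
servo_tool(
  targets=[
    [[0,0,0.1],[0,0,0],0.1],
    [[0,0,0.1],[0,0,0],0.1],
    [[0,0,0.1],[0,0,0],0.1],
    [[0,0,0],[0,0,0],0.1],
  ],
)

```text
time: 8.07
position: [527.8, 199.6, 55.3]
ee_rot: [-3.105, -0.477, 0.0]
wrist_force: [-0.1, -0.8, -2.1]
gripper_width: 27.4
gripper_force: 34.5
```

Call:
servo_tool(
  targets=[
    [[0,0,0.1],[0,0,0],0.1],
    [[0,0,0.1],[0,0,0],0.1],
    [[0,0,0],[0,0,0],0.1],
  ],
)

```text
time: 8.45
position: [527.9, 199.9, 54.6]
ee_rot: [-3.105, -0.477, -0.001]
wrist_force: [-3.1, -1.0, 6.8]
gripper_width: 27.3
gripper_force: 35.5
```

Call:
servo_tool(
  targets=[
    [[0,0,0],[0,0,0],0.4],
    [[0,0,0],[0,0,0],0.5],
    [[0,0,0],[0,0,0],0.6],
    [[0,0,0],[0,0,0],0.6],
    [[0,0,-1],[0,0,0],0.6],
    [[0,0,-2],[0,0,0],0.6],
    [[0,0,-4],[0,0,0],0.8],
    [[0,0,-4],[0,0,0],1],
  ],
)

```text
time: 9.45
position: [527.8, 199.6, 165.0]
ee_rot: [-3.105, -0.477, -0.0]
wrist_force: [0.2, -0.1, 0.5]
gripper_width: 83.5
gripper_force: 0.0
```

Call:
servo_tool(
  targets=[
    [[0,0,-2],[0,0,0],1],
    [[-0.4,2,0],[0,0,0],1],
    [[-0.8,4,0],[0,0,0],1],
    [[-0.8,4,0],[0,0,0],1],
    [[-0.8,4,0],[0,0,0],1],
    [[-0.8,4,0],[0,0,0],1],
    [[-0.4,2,0],[0,0,0],1],
    [[0,0,0],[0,0,0],1],
  ],
)

```text
time: 10.45
position: [549.3, -5.3, 182.6]
ee_rot: [3.106, 0.471, -0.003]
wrist_force: [1.0, 2.0, 0.4]
gripper_width: 85.4
gripper_force: 0.0
```

```bash
python3 - <<'E'
from h import *
p,d=look('top','t3'); p2,_=look('scene','s3')
W=pts('top',d); z=W[...,2]; V,U=np.mgrid[0:400,0:640]
n=(abs(U-273)<35)&(abs(V-227)<35)
for a,b in((38,55),(8,55)):
    m=n&(z>a)&(z<b); print(m.sum(),cv2.minEnclosingCircle(W[m][:,:2].astype(np.float32)))
n=(abs(U-435)<30)&(abs(V-205)<30)
for a in(70,100):
    m=n&(z>a)&(z<115); P=W[m]; print('cap',m.sum(),cv2.minEnclosingCircle(P[:,:2].astype(np.float32)),np.nanpercentile(P[:,2],[5,50,95]))
delta([572,-174,180])
cv2.imwrite('pics/c3.png',np.hstack([cv2.resize(p[120:260,220:480,::-1],(520,280)),cv2.resize(p2[190:330,130:270,::-1],(280,280))]))
E
```

```text
114 ((526.1956176757812, 199.13511657714844), 13.97255802154541)
639 ((529.4074096679688, 195.17572021484375), 81.39876556396484)
cap 468 ((569.1856689453125, -180.187255859375), 39.20261764526367) [ 77.01562256 108.3211664  111.23370933]
cap 433 ((571.9408569335938, -177.84210205078125), 30.561017990112305) [105.6736774  108.5082772  111.31930952]
t 10.55 pos [549.4  -1.3 183. ] j [ 0.    0.55 -0.06  1.81  0.04  0.79 -1.34] F [-0.4  0.4  0.7] w 85.2 gf 0.0 z [-0.001  0.002 -1.   ]
delta cm [-3.06 17.15  0.27]
```

View pics/c3.png

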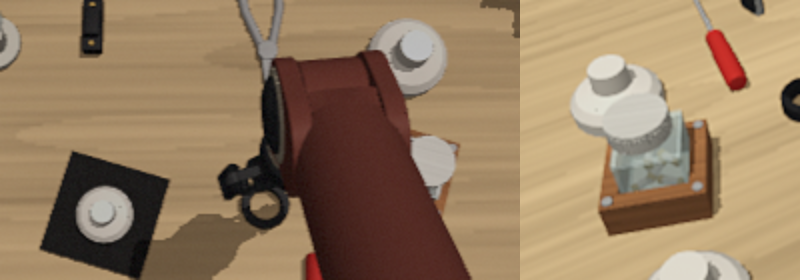

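The view shows the rose upright near the mat centre, at (103,212) in the crop. The cap is exposed at (432,160) in the crop. I'll cross-check the cap centre with the scene camera.

```bash
python3 - <<'E'
from h import *
d=np.load('pics/s3.npy'); W=pts('scene',d); z=W[...,2]; V,U=np.mgrid[0:400,0:640]
n=(abs(W[...,0]-572)<38)&(abs(W[...,1]+176)<38)
for a,b in((104,113),(86,104)):
    P=W[n&(z>a)&(z<b)]; print(len(P),cv2.minEnclosingCircle(P[:,:2].astype(np.float32)),np.nanmedian(P[:,2]))
# circle fit on side
from scipy.optimize import least_squares
f=least_squares(lambda q:np.hypot(P[:,0]-q[0],P[:,1]-q[1])-30,[572,-177],loss='soft_l1');print(f.x)
d=np.load('pics/t3.npy'); W=pts('top',d); z=W[...,2]
m=(abs(W[...,0]-528)<60)&(abs(W[...,1]-200)<60)&(z>8); print('rose',m.sum(),cv2.minEnclosingCircle(W[m][:,:2].astype(np.float32)))
delta([572,-177.5,140])
E
```

```text
608 ((574.1805419921875, -179.5625457763672), 30.602516174316406) 108.38537556780412
228 ((576.5314331054688, -179.0460205078125), 30.00585174560547) 96.0352165257267
[ 572.97649071 -178.62166908]
rose 636 ((529.4312133789062, 194.09527587890625), 61.700958251953125)
t 10.55 pos [549.4  -1.3 183. ] j [ 0.    0.55 -0.06  1.81  0.04  0.79 -1.34] F [-0.4  0.4  0.7] w 85.2 gf 0.0 z [-0.001  0.002 -1.   ]
delta cm [-3.17 17.49  4.27]
```

Call:
servo_tool(
  targets=[
    [[-0.4,2,0],[0,0,0],1],
    [[-0.6,3.5,0],[0,0,0],1],
    [[-0.6,4,0],[0,0,0],1],
    [[-0.6,4,0],[0,0,0],1],
    [[-0.6,3,0],[0,0,0],1],
    [[-0.3,1,1],[0,0,0],1],
    [[0,0,1],[0,0,0],1],
    [[0,0,0],[0,0,0],1],
  ],
)

```text
time: 11.55
position: [572.0, -176.7, 161.8]
ee_rot: [-3.101, -0.481, 0.004]
wrist_force: [0.0, -0.1, 0.2]
gripper_width: 85.0
gripper_force: 0.0
```

```bash
python3 -c "
from h import *
delta([572,-177.5,106])"
```

```text
t 11.55 pos [ 572.  -176.7  161.8] j [ 0.3   0.64 -0.06  1.68  0.05  0.82 -1.04] F [ 0.  -0.1  0.2] w 85.0 gf 0.0 z [-0.003  0.003 -1.   ]
delta cm [-0.01  0.09  5.58]
```

Call:
servo_tool(
  targets=[
    [[0,0.2,1],[0,0,0],1],
    [[0,0,1.5],[0,0,0],1],
    [[0,0,1.5],[0,0,0],1],
    [[0,0,1],[0,0,0],1],
    [[0,0,0.6],[0,0,0],1],
    [[0,0,0],[0,0,0],1],
  ],
  squeeze=20,
)

```text
time: 12.3
position: [573.2, -181.2, 106.8]
ee_rot: [-3.105, -0.477, 0.001]
wrist_force: [-0.2, 0.6, 0.2]
gripper_width: 85.5
gripper_force: 0.0
```

Call:
servo_tool(
  targets=[
    [[0,0,0],[0,0,0],0.85],
    [[0,0,0],[0,0,0],0.75],
    [[0,0,0],[0,0,0],0.7],
    [[0,0,0],[0,0,0],0.6],
    [[0,0,0],[0,0,0],0.5],
    [[0,0,0],[0,0,0],0.5],
  ],
)

```text
time: 13.05
position: [573.4, -180.0, 108.0]
ee_rot: [-3.103, -0.478, -0.0]
wrist_force: [-1.9, 4.0, 5.9]
gripper_width: 60.2
gripper_force: 20.7
```

Call:
servo_tool(
  targets=[
    [[0,-0.1,-0.1],[0,0,0],0.5],
    [[0,0,0],[0,0,0],0.4],
    [[0,0,0],[0,0,0],0.3],
    [[0,0,0],[0,0,0],0.3],
  ],
  squeeze=80,
)

```text
time: 13.55
position: [573.3, -179.8, 108.6]
ee_rot: [-3.105, -0.477, -0.001]
wrist_force: [-1.6, 3.9, 5.0]
gripper_width: 57.9
gripper_force: 85.5
```

Call:
servo_tool(
  targets=[
    [[0,0,0],[0,0,-3],0.3],
    [[0,0,0],[0,0,-4],0.3],
    [[0,0,0],[0,0,-4],0.3],
    [[0,0,0],[0,0,-4],0.3],
  ],
)

```text
time: 14.05
position: [573.0, -179.4, 108.8]
ee_rot: [-3.014, -0.88, -0.001]
wrist_force: [-2.9, 4.8, 6.6]
gripper_width: 58.0
gripper_force: 85.9
```

```bash
python3 -c "
from h import *
delta([572,-177.5,106]);print(env.read_state()['torque'])"
```

```text
t 14.05 pos [ 573.  -179.4  108.8] j [ 0.35  0.71 -0.13  1.72  0.13  0.71 -0.85] F [-2.9  4.8  6.6] w 58.0 gf 85.9 z [-0.     0.001 -1.   ]
delta cm [ 0.01 -0.21  0.28]
[ 0.94329541  0.47037722 -0.21334301]
```

Call:
servo_tool(
  targets=[
    [[0,0,0],[0,0,-5],0.3],
    [[0,0,0],[0,0,-5],0.3],
    [[0,0,0],[0,0,-5],0.3],
    [[0,0,-0.1],[0,0,-5],0.3],
    [[0,0,0],[0,0,-5],0.3],
    [[0,0,-0.1],[0,0,-5],0.3],
  ],
)

```text
time: 14.8
position: [573.3, -178.9, 110.2]
ee_rot: [-2.683, -1.631, -0.003]
wrist_force: [-0.9, 4.7, 0.7]
gripper_width: 58.0
gripper_force: 85.4
```

```bash
python3 -c "
from h import *
delta([572,-177.5,106]);print(env.read_state()['torque'])"
```

```text
t 14.8 pos [ 573.3 -178.9  110.2] j [ 0.44  0.72 -0.28  1.72  0.27  0.74 -0.46] F [-0.9  4.7  0.7] w 58.0 gf 85.4 z [ 0.001  0.002 -1.   ]
delta cm [ 0.06 -0.18  0.42]
[ 1.03844618  0.01347373 -0.28532126]
```

Call:
servo_tool(
  targets=[
    [[0,0,0],[0,0,-5],0.3],
    [[0,0,0],[0,0,-5],0.3],
    [[0,0,0],[0,0,-5],0.3],
    [[0,0,0],[0,0,-5],0.3],
    [[0,0,0],[0,0,-5],0.3],
    [[0,0,0],[0,0,-5],0.3],
    [[0,0,0],[0,0,-5],0.3],
    [[0,0,0],[0,0,0],0.3],
  ],
)

```text
time: 15.8
position: [573.3, -178.4, 110.6]
ee_rot: [-2.069, -2.362, -0.004]
wrist_force: [-1.7, 5.8, 5.6]
gripper_width: 57.9
gripper_force: 85.8
```

```bash
python3 -c "
from h import *
delta([572,-177.5,106]);print(env.read_state()['torque'])"
```

```text
t 15.8 pos [ 573.3 -178.4  110.6] j [ 0.54  0.75 -0.45  1.72  0.43  0.78  0.01] F [-1.7  5.8  5.6] w 57.9 gf 85.8 z [ 0.001  0.003 -1.   ]
delta cm [ 0.1  -0.12  0.46]
[1.16291511 0.42151355 0.13308215]
```

The unscrewing torque has gone and the seal is pushing the cap up. I'll lift 3 mm as a test and watch for the jar's weight.

Call:
servo_tool(
  targets=[
    [[0,0,-0.1],[0,0,0],0.3],
    [[0,0,-0.1],[0,0,0],0.3],
    [[0,0,-0.1],[0,0,0],0.3],
    [[0,0,0],[0,0,0],0.3],
  ],
)

```text
time: 16.3
position: [572.8, -180.4, 112.9]
ee_rot: [-2.072, -2.361, 0.0]
wrist_force: [-0.2, 3.8, -0.2]
gripper_width: 58.1
gripper_force: 85.3
```

Call:
servo_tool(
  targets=[
    [[0,0,-0.2],[0,0,0],0.3],
    [[0,0,-0.2],[0,0,0],0.3],
    [[0,0,0],[0,0,0],0.3],
  ],
)

```text
time: 16.68
position: [572.7, -181.3, 117.3]
ee_rot: [2.073, 2.36, -0.002]
wrist_force: [-0.7, 1.1, -2.1]
gripper_width: 57.8
gripper_force: 85.6
```

Call:
servo_tool(
  targets=[
    [[0.15,0,-0.2],[0,0,0],0.3],
    [[0,0,-0.3],[0,0,0],0.3],
    [[0,0,0],[0,0,0],0.3],
    [[0,0,0],[0,0,0],0.3],
  ],
)

```text
time: 17.18
position: [573.5, -178.5, 122.8]
ee_rot: [2.071, 2.361, 0.002]
wrist_force: [0.8, 1.1, 0.9]
gripper_width: 57.8
gripper_force: 86.0
```

```bash
python3 - <<'E'
from h import *
p,d=look('scene','s4'); delta([572,-178,150])
cv2.imwrite('pics/s4c.png',np.hstack([cv2.resize(cv2.imread('pics/s3.png')[190:330,130:270],(400,400)),cv2.resize(p[190:330,130:270,::-1],(400,400))]))
E
```

```text
t 17.23 pos [ 573.5 -178.5  122.8] j [ 0.54  0.73 -0.46  1.71  0.42  0.8   0.02] F [0.3 2.8 1. ] w 58.2 gf 86.0 z [ 0.002  0.    -1.   ]
delta cm [ 0.07 -0.14 -2.72]
```

View pics/s4c.png

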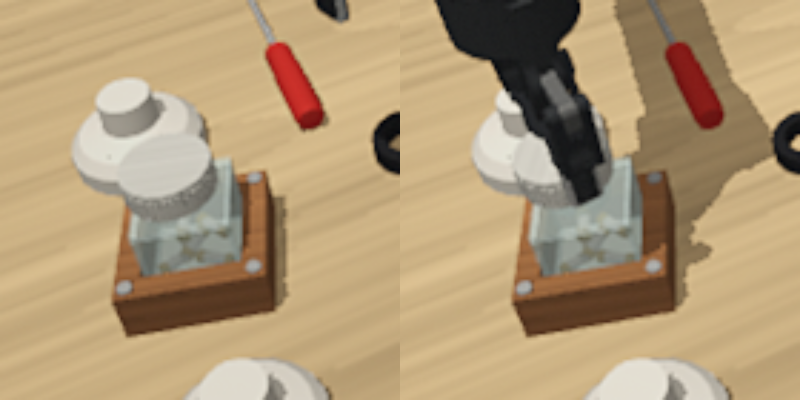

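The jar hasn't moved in its block (right crop; bottom edge at about (600,270), same as before), and the cap is coming up without it. I'll lift to about 28 mm above the mouth.

Call:
servo_tool(
  targets=[
    [[0,0,-0.3],[0,0,0],0.3],
    [[0,0,-0.5],[0,0,0],0.3],
    [[0,0,-0.6],[0,0,0],0.3],
    [[0,0,-0.6],[0,0,0],0.3],
    [[0,0,-0.6],[0,0,0],0.3],
    [[0,0,-0.6],[0,0,0],0.3],
    [[0,0,-0.2],[0,0,0],0.3],
    [[0,0,0],[0,0,0],0.3],
  ],
)

```text
time: 18.23
position: [572.8, -178.8, 156.5]
ee_rot: [2.072, 2.361, 0.0]
wrist_force: [0.6, -1.0, -0.9]
gripper_width: 58.0
gripper_force: 86.0
```

Call:
servo_tool(
  targets=[
    [[0,0,0],[0,0,0],0.3],
    [[0,0,0],[0,0,0],0.3],
    [[0,0,0],[0,0,0],0.3],
    [[0,0,0],[0,0,0],0.3],
  ],
)

```text
time: 18.73
position: [572.8, -178.8, 156.2]
ee_rot: [-2.072, -2.361, -0.0]
wrist_force: [-0.4, -0.6, -0.6]
gripper_width: 57.9
gripper_force: 86.0
```

```bash
python3 - <<'E'
from h import *
p,d=look('scene','s5'); delta([573,-178,155])
cv2.imwrite('pics/s5c.png',cv2.resize(p[150:330,100:400,::-1],None,fx=2.6,fy=2.6))
E
```

```text
t 18.77 pos [ 572.8 -178.8  156.3] j [ 0.56  0.69 -0.48  1.68  0.4   0.87  0.04] F [-0.5 -0.4 -0.8] w 57.9 gf 86.0 z [-0.  0. -1.]
delta cm [0.07 0.03 0.13]
```

View pics/s5c.png

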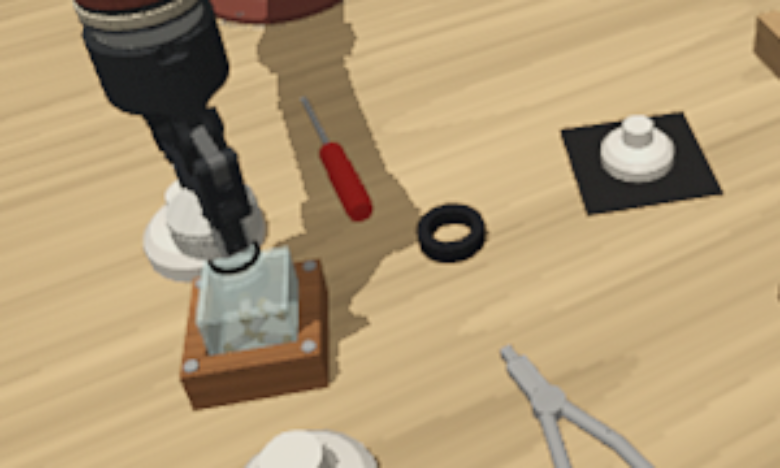

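The cap is held clear above the open mouth (black seal at (235,258)). The jar is seated in its block, and the rose is upright on the mat at (638,150).

```bash
python3 -c "
from rig import env
print(env.job_done())"
```

```text
the job is handed in; nothing more can be done
None
```

I handed the job in at about 19 s of the 59 s: the rose stands upright on the mat, and the gripper holds the unscrewed cap level about 28 mm above the mouth, with the jar still in its block. The hand-in gave no verdict.

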